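# Lock the turntable under the plaster bust

### The arm

A 6-joint arm with a two-finger parallel gripper is mounted at the origin on the work surface. World frame = base frame: x ahead of the robot, y to its left, z up, the work surface at z = 0. Lengths are in m, angles in rad, forces in N, time in s.
With the tool pointing down it reaches from about 0.275 to 1 m from the base axis. Payload 8.4 kg.
Tool frame: the origin (TCP) lies on the centre line of the jaws, within the pads' length; the fingertips stand 17 mm ahead of it and the grasp point (between the pads) lies 2 mm behind it (bot.tcp_to_tips is the y of the fingertips in the tool frame, in m); y points along the fingers, z is the direction in which the jaws open and shut, and the axes are right-handed (so a half turn about y gives the same grasp; the last joint's range is limited). The gripper opens to 85 mm and grips with 20 to 120 N. Pads are 22 mm wide; open, the fingers measure 114 mm over their backs; the gripper's body (76 mm by 85 mm) begins 54 mm behind the grasp point. The pads swing forward as they close: fully open they stand 13 mm farther back than shut.
Start: joints at [-1.149, 0.353, 1.633, -0, 1.155, -0.002], TCP at [0.257, -0.57, 0.248] pointing down, gripper open.
Joint ranges: [-2.63, 2.63], [-0.92, 2.1], [0.06, 2.66], [-1.3, 4.44], [0, 2.69], [-3.02, 3.02]. Speed limits (rad/s): [2.22, 2.22, 2.79, 3.14, 3.14, 3.14].

### API

Orientations are given as a unit quaternion [x, y, z, w].
In Python, from workcell import bot, hand, kinematics, get_obs, vision, hand_in gives the robot as it stands. The module is installed in compiled form; this text tells all that it offers. Calls block until the motion is done:
- bot.reach(position, orientation): joint-space move of the TCP to a pose.
- bot.servo_line(position, ori=None, velocity=0.15): straight line of the TCP; ori=None keeps the orientation; velocity is the mean speed in m/s.
- bot.goto_joints(angles): joint-space move.
- hand.move_gripper(opening, strength=None): finger opening in m; strength is the grip in N (None keeps the last); returns when the fingers have stopped.
- bot.dwell(seconds).
- kinematics.solve_ik(position, orientation): joint angles nearest the present ones, or None.
- get_obs(): the state.
- vision.read_camera(name): name is "side" or "top" or "wrist"; returns a dict with "frame" (384x512x3 uint8, red, green, blue), "intrinsics" (3x3 intrinsics, pixels), "view" (4x4, takes a point from world to camera coordinates). Camera axes: x right, y down, z forward; pixel columns grow to the right and rows downward; lengths in m; the calibration is good to about 2 mm. The wrist camera is an equidistant fisheye: a pixel r from the principal point sees the ray r / f radians off the axis. A picture is of the moment at which its call begins. There is no depth.
A pose or a line that the arm cannot do raises bot.IKError and nothing moves.
- hand_in(): hands the job in, once; it reports no verdict.
The state is a dict: "time_s": time; "joint_pos": joint angles; "joint_vel": joint speeds; "joint_efforts": joint torques, N m; "position": TCP position; "orientation": TCP orientation; "wrist_force": force on the tool from outside, world axes, zero at the start; "ft_torque": the same for the moment, N m; "gripper_width": finger opening in m.
Only numpy, scipy, OpenCV 4.12 (cv2) and the standard library are available. Lean on these libraries where they do the work, as an engineer would, in place of code of your own. Each camera call takes 0.05 s, during which the arm holds its last target. There are 200 camera calls.

### The job

The turntable under the white plaster bust has to be locked before carving: screw in its red-levered clamp bolt clockwise (seen from above) until it is snug, and only then fold the red lever all the way down flat. Leave the bust where it stands and do not disturb the blue-levered bolt of the other turntable.

Things in the scene. Friction and masses are not known exactly. Their poses are not given: they have to be found in the camera images.
- red_bolt (a joint): Turn of the red-levered clamp bolt about its vertical axis, rad; grows clockwise seen from above (screwing in). Starts at 0 to 0.4; at 1.4 its steel collar (34 mm across, 13 mm high) sits on the iron boss and stops: snug. So 57 to 80 degrees in one grasp, pinching the standing lever as the key. It sinks 3 mm per rad, takes about 0.1 N m and stays where left.
- red_lever (a joint): Fold of the red lever about its horizontal hinge pin in the bolt's head, in rad: 0 = standing upright, 1.57 = folded flat, its stop. Starts between 0 and 0.12 and stays where it is left; about 1.5 N pushed 50 mm from the pin folds it. The face with the white stripe is its back, to be pushed: it folds away from that face and cannot fold the other way.
- red_pivot (a point): Centre of the red lever's hinge pin, on the bolt's axis, 61 mm above the table (57 when snug); moves with the lever. z runs along the lever from pin to tip (up while it stands), y along the pin, x to the side it folds towards (while it stands). Lever: red bar 12 mm thick (x), 22 mm wide (y), tip 75 mm from the pin. Brass pin 28 mm long, 18 mm across; the collar's top is 9 mm below its centre.
- blue_tip (a point): Tip of the blue lever on the other turntable's clamp bolt, of the same make, which stands about upright with its tip about 135 mm above the table. Not to be disturbed.
- bust: White plaster bust, 151 mm tall, 86 mm across the shoulders, loose on the middle of the turntable that is to be locked. Origin: centre of its underside; z up. Not to be disturbed.
- table_a: Turntable to be locked: fixed iron foot and wooden disc 170 mm across, top 60 mm above the table. Origin: centre of its underside, z up. A low arm runs along its -y to a boss (46 mm across, 35 mm high) 160 mm from the middle; the red-levered bolt stands there. Once snug, the lever folds towards its -x (roughly to the robot), over open table.

How it is judged:
On the way, in this order (a step that is already met when the one before it is completed fails the run):
1. the red-levered bolt is screwed in until snug (within 10 degrees of its stop) (value of joint red_bolt above 1.22 rad), for 0.2 s.
2. then the red lever is folded flat (within 10 degrees) (value of joint red_lever above 1.4 rad and value of joint red_bolt above 1.22 rad), for 0.2 s.
At the end, for the whole second after the job is handed in: The red-levered bolt is snug (within 10 degrees of its stop), the red lever lies folded flat (within 10 degrees), the blue lever's tip is within 15 mm and the bust, upright, within 20 mm of where they began (all of step 2 and distance of blue_tip from where it was at the start of the episode below 0.015 m and distance of bust from where it was at the start of the episode below 0.02 m and angle between bust's own z axis and vertical below 0.15 rad); the robot touches nothing.
It fails at once if the bust is pushed 20 mm or more, or tipped (distance of bust from where it was at the start of the episode above 0.02 m or angle between bust's own z axis and vertical above 0.3 rad).
It fails at once if the blue lever or its bolt is moved (tip more than 15 mm) (distance of blue_tip from where it was at the start of the episode above 0.015 m).
It also fails if it takes over 50 s, if anything falls off the work surface, if the arm or the gripper's body presses on something with over 40 N, if the wrist force passes 120 N, or if a joint passes its speed limit or range.

## Working session

There is one attempt and no reset: what is moved stays moved. The work goes in short steps, each a Python script; the robot and the scene stay as the last script left them, time stands still between calls to the robot, and variables do not carry over. Pictures are saved under pics/ and viewed, about 8 in all and at most 12, crops included, and the job is handed in when it is done.

```bash
mkdir -p pics; python3 - <<'E'
from workcell import *
import cv2,numpy as np
for n in ("side","top","wrist"):
    c=vision.read_camera(n); cv2.imwrite(f"pics/{n}0.png",c["frame"][:,:,::-1]); print(n,c["intrinsics"].tolist(),np.round(c["view"],4).tolist())
a=cv2.imread("pics/side0.png");b=cv2.imread("pics/top0.png")
o=get_obs();print(o)
E
```

```text
side [[385.91714905669585, 0.0, 255.30890030185847], [0.0, 385.91714905669585, 191.93927066677924], [0.0, 0.0, 1.0]] [[-0.9833, -0.1814, 0.0114, 0.5516], [-0.1178, 0.5887, -0.7997, 0.1275], [0.1384, -0.7878, -0.6002, 0.7564], [0.0, 0.0, 0.0, 1.0]]
top [[437.9835170877855, 0.0, 249.3031252289603], [0.0, 437.9835170877855, 194.5188678983157], [0.0, 0.0, 1.0]] [[-0.0011, -1.0, 0.0096, 0.0119], [-0.9928, -0.0, -0.1194, 0.5526], [0.1194, -0.0096, -0.9928, 1.101], [0.0, 0.0, 0.0, 1.0]]
wrist [[297.3186396354542, 0.0, 251.47044079731654], [0.0, 297.3186396354542, 198.0230248613041], [0.0, 0.0, 1.0]] [[0.4109, -0.9117, -0.0013, -0.6251], [-0.8612, -0.3886, 0.3276, -0.0426], [-0.2991, -0.1335, -0.9448, 0.381], [0.0, 0.0, 0.0, 1.0]]
{'time_s': 0.15, 'joint_pos': array([-1.14940793e+00,  3.53532917e-01,  1.63394943e+00, -1.21315063e-05,
        1.15523575e+00, -2.39537647e-03]), 'joint_vel': array([ 0.00089996, -0.00040965, -0.00275093, -0.00023737, -0.0006161 ,
       -0.00021214]), 'joint_efforts': array([-1.06889282e-03, -6.05638433e+01, -3.42340279e+01, -1.30100193e-04,
        6.14098477e-03,  7.48114019e-06]), 'position': array([ 0.2568632 , -0.56939141,  0.24771269]), 'orientation': array([-0.14879978,  0.6916801 , -0.69090332,  0.1486266 ]), 'wrist_force': array([-0.96768596,  0.28528046,  0.60722116]), 'ft_torque': array([-0.04944315, -0.01252291, -0.00064574]), 'gripper_width': 0.08569355996126617}
```

View pics/top0.png

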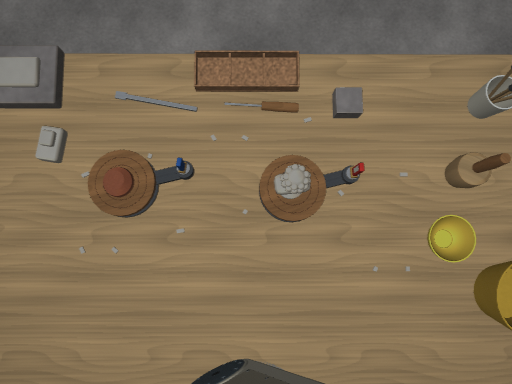

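View pics/side0.png

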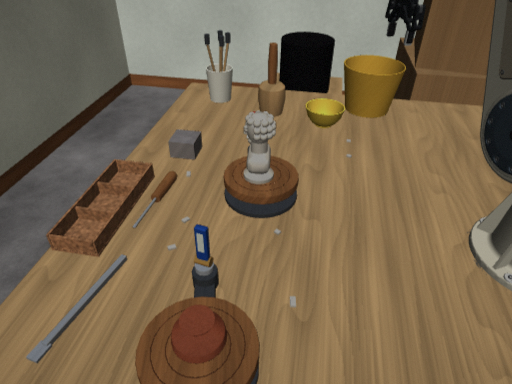

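```bash
cat > h.py <<'E'
from workcell import *
import cv2,numpy as np
def ray(cam,c,uv):
    K=c["intrinsics"];V=np.array(c["view"]);p=(np.array(uv,float)-[K[0][2],K[1][2]])/K[0][0]
    if cam=="wrist":
        r=np.hypot(*p);d=np.r_[p/max(r,1e-9)*np.sin(r),np.cos(r)]
    else: d=np.r_[p,1]
    R=V[:3,:3];return -R.T@V[:3,3],R.T@d
def at(cam,c,uv,z):
    o,d=ray(cam,c,uv);return o+d*(z-o[2])/d[2]
def proj(cam,c,P):
    K=c["intrinsics"];V=np.array(c["view"]);q=V[:3,:3]@P+V[:3,3]
    if cam=="wrist":
        r=np.hypot(q[0],q[1]);n=q[:2]/r*np.arctan2(r,q[2])
    else:n=q[:2]/q[2]
    return n*K[0][0]+[K[0][2],K[1][2]]
E
python3 - <<'E'
from h import *
c=vision.read_camera("top")
a=c["frame"][140:230,250:380,::-1]
a=cv2.resize(a,None,fx=4.5,fy=4.5,interpolation=cv2.INTER_CUBIC)
w=cv2.imread("pics/wrist0.png")[:,:,:]
w=cv2.resize(w,None,fx=.35,fy=.35)
o=np.zeros((600,800,3),np.uint8);o[:a.shape[0],:a.shape[1]]=a;o[600-w.shape[0]:,:w.shape[1]]=w
cv2.imwrite("pics/c1.png",o)
print(at("top",c,(293,188),.06),at("top",c,(351,175),.05))
o,d=ray("wrist",vision.read_camera("wrist"),(251.5,198));print("wristcam",o,d)
E
```

```text
[ 0.56599002 -0.09887641  0.06      ] [ 0.60108102 -0.24962081  0.05      ]
wristcam [ 0.33416592 -0.53570968  0.37327665] [-0.29888925 -0.13386768 -0.94485166]
```

View pics/c1.png

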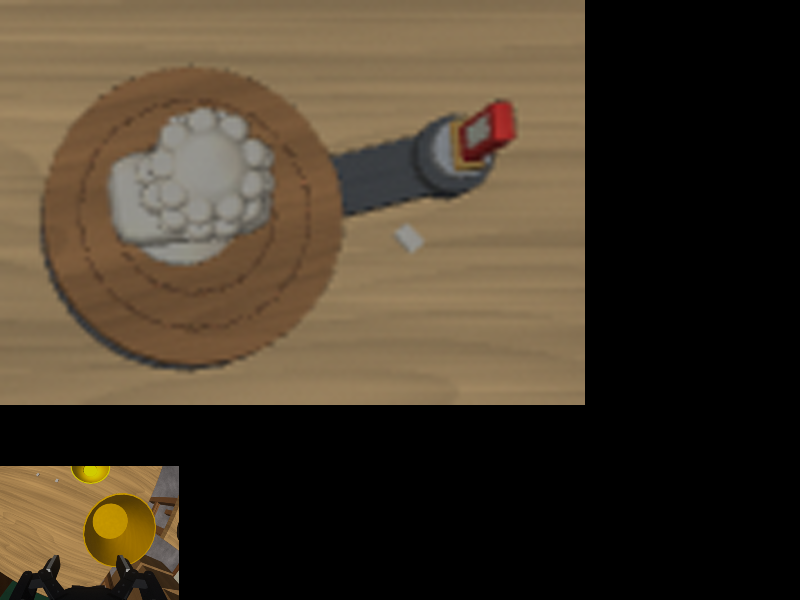

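```bash
cat >> h.py <<'E'
from scipy.spatial.transform import Rotation as R
def down(camdeg):
    # tool y down; camera side direction camdeg (deg, world)
    o=get_obs()
    a=np.radians(camdeg);x=np.r_[np.cos(a),np.sin(a),0]*SX;y=np.r_[0,0,-1.]
    return R.from_matrix(np.c_[x,y,np.cross(x,y)]).as_quat()
SX=1
E
python3 - <<'E'
import h
from h import *
M=R.from_quat(get_obs()["orientation"]).as_matrix();print(M.round(2))
s=np.sign(M[:2,0]@[.077,.034]);print("SX",s)
open("h.py","a").write(f"SX={s}\n");h.SX=s
q=down(-8);print(kinematics.solve_ik([.60,-.249,.26],q))
bot.reach([.60,-.249,.26],q)
for i,p in enumerate([[.60,-.249,.26],[.56,-.275,.26]]):
    bot.servo_line(p)
    c=vision.read_camera("wrist");cv2.imwrite(f"pics/w{i}.png",c["frame"][:,:,::-1]);np.savez(f"w{i}.npz",**c)
    print(proj("wrist",c,np.r_[.60,-.249,.06]),proj("wrist",c,np.r_[.60,-.249,.135]),get_obs()["time_s"])
E
```

```text
[[-0.91 -0.    0.41]
 [-0.41  0.   -0.91]
 [ 0.   -1.   -0.  ]]
SX -1.0
[-3.95679220e-01  3.80907561e-01  1.56534425e+00 -4.44089210e-16
  1.19534085e+00  1.31474345e+00]
[250.05669588 174.43473116] [249.75216682 195.6648674 ] 2.2667
[222.00157388 143.43944116] [213.70812766 156.40343174] 2.7833
```

View pics/w0.png

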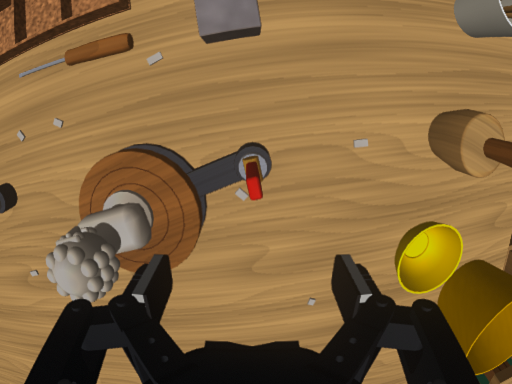

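View pics/w1.png

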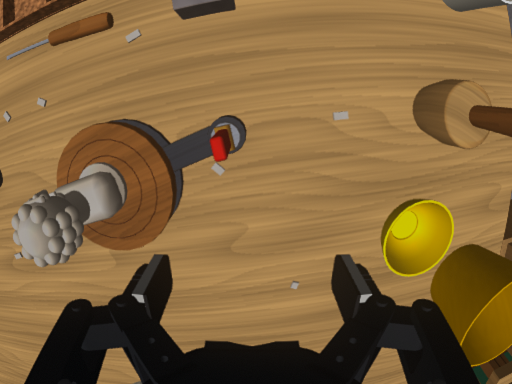

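```bash
python3 - <<'E'
import cv2,numpy as np
a=cv2.imread("pics/w0.png")[135:215,215:295];b=cv2.imread("pics/w1.png")[105:185,185:265]
o=np.hstack([cv2.resize(x,(400,400),interpolation=cv2.INTER_CUBIC) for x in(a,b)])
cv2.imwrite("pics/c2.png",o)
E
```

```text
(no output)
```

View pics/c2.png

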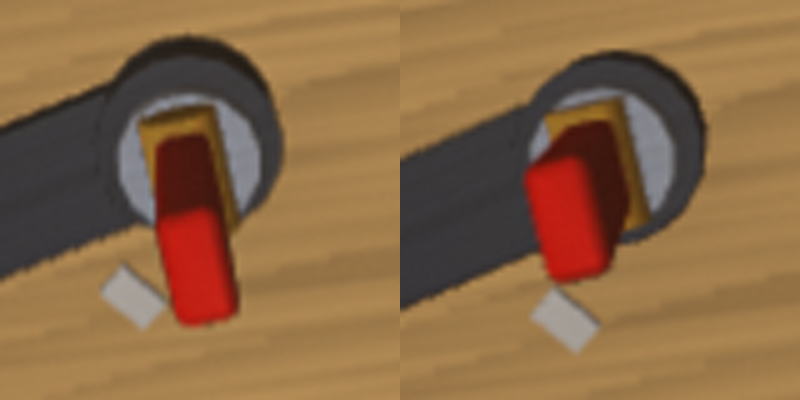

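```bash
python3 - <<'E'
from h import *
cs=[dict(np.load(f"w{i}.npz")) for i in (0,1)]
T=[[(158,213),(215,205),(238,310),(180,325)],[(125,172),(183,155),(208,268),(155,283)]]
C=[(190,160),(201,157)];off=[(215,135),(185,105)]
D=[(195,110),(216,125)]
for i,c in enumerate(cs):
    P=np.array([at("wrist",c,np.array(t)/5+off[i],.136) for t in T[i]])
    l=(P[3]+P[2]-P[0]-P[1])/2
    print("tip",P.mean(0).round(4),"len",np.linalg.norm(l),"ydir",np.degrees(np.arctan2(-l[1],-l[0])),"w",np.linalg.norm(P[1]-P[0]))
    print("collar",at("wrist",c,np.array(C[i])/5+off[i],.052).round(4))
# triangulate tip
A=[];b=[]
for i,c in enumerate(cs):
    o,d=ray("wrist",c,np.mean(T[i],0)/5+off[i]);d/=np.linalg.norm(d);Q=np.eye(3)-np.outer(d,d);A.append(Q);b.append(Q@o)
print(np.linalg.lstsq(np.vstack(A),np.hstack(b),rcond=None)[0])
c=vision.read_camera("top")
print("boss",at("top",c,(350.4,174.4),.035),"disc",at("top",c,(292.9,188.2),.06))
# disc in w0: ellipse approx centre
print("disc w0",at("wrist",cs[0],(140,211),.06),"discw1",at("wrist",cs[1],(116,186),.06))
E
```

```text
tip [ 0.607  -0.2543  0.136 ] len 0.02034724936197904 ydir 3.2976149443482203 w 0.00999838541503067
collar [ 0.6062 -0.2533  0.052 ]
tip [ 0.6059 -0.2544  0.136 ] len 0.01996172096695435 ydir 4.193096822598903 w 0.010339877056959457
collar [ 0.6063 -0.2529  0.052 ]
[ 0.60535169 -0.25390271  0.13082641]
boss [ 0.60515114 -0.25178166  0.035     ] disc [ 0.56547858 -0.09861608  0.06      ]
disc w0 [ 0.5744394  -0.10783947  0.06      ] discw1 [ 0.57117809 -0.10965862  0.06      ]
```

```bash
python3 - <<'E'
from h import *
X,Y=.606,-.2533
q=down(3.7)
bot.reach([X,Y,.22],q); hand.move_gripper(.05)
bot.servo_line([X,Y,.107],velocity=.1)
o=get_obs();print(o["wrist_force"].round(1))
hand.move_gripper(0.0,strength=50)
o=get_obs();print(o["time_s"],o["gripper_width"],o["wrist_force"].round(1),o["ft_torque"].round(2),o["joint_pos"].round(2))
c=vision.read_camera("wrist");cv2.imwrite("pics/g0.png",c["frame"][:,:,::-1])
for k in range(1,5):
    bot.reach([X,Y,.107-.003*np.radians(5*k)],down(3.7-5*k));bot.dwell(.1)
    o=get_obs();print(k*5,o["wrist_force"].round(1),o["ft_torque"].round(2),round(o["gripper_width"],4))
print(o["time_s"])
E
```

```text
[ 0.2 -0.3  0.8]
5.35 0.011621510875099982 [-0.5  5.5  4.6] [1.04 0.03 0.08] [-0.4   0.55  1.67  0.    0.92  1.11]
5 [-0.8  5.2  4. ] [ 1.02  0.11 -0.06] 0.0112
10 [-0.4  5.3  5.3] [ 1.04  0.06 -0.08] 0.0113
15 [-0.5  4.9  4.8] [ 1.05  0.15 -0.14] 0.0115
20 [-1.1  4.7  5.4] [ 1.03  0.15 -0.06] 0.0111
6.8
```

```bash
python3 - <<'E'
from h import *
X,Y=.606,-.2533
for a in [25,30,35,40,45,50,55,60,65,70,73,76,79,81,83,85,87]:
    bot.reach([X,Y,.107-.003*np.radians(min(a,80))],down(3.7-a));bot.dwell(.1)
    o=get_obs();print(a,o["wrist_force"].round(1),o["ft_torque"].round(2),round(o["gripper_width"],4))
    if abs(o["ft_torque"][2])>.6:break
print(o["time_s"],o["joint_pos"].round(2))
c=vision.read_camera("wrist");cv2.imwrite("pics/g1.png",c["frame"][:,:,::-1])
E
```

```text
25 [-0.9  4.8  4.8] [ 0.98  0.14 -0.14] 0.0118
30 [-0.5  3.9  5.5] [ 0.94  0.18 -0.11] 0.0117
35 [-0.6  4.1  5.3] [ 0.98  0.25 -0.08] 0.0116
40 [-1.7  4.2  4.8] [ 0.96  0.33 -0.1 ] 0.0114
45 [-1.4  5.3  6.2] [ 1.    0.32 -0.16] 0.0116
50 [-0.9  4.8  6.2] [ 0.98  0.37 -0.09] 0.0111
55 [-1.4  5.1  5.8] [ 0.95  0.37 -0.13] 0.0116
60 [-2.   5.6  5. ] [ 1.03  0.46 -0.12] 0.0111
65 [-2.   4.6  6. ] [ 1.01  0.46 -0.08] 0.0113
70 [-2.1  5.2  6.4] [ 1.03  0.48 -0.1 ] 0.0109
73 [-1.8  5.3  6.9] [ 1.04  0.5  -0.13] 0.0109
76 [-1.8  5.6  7.4] [ 1.02  0.52 -0.11] 0.0117
79 [-2.4  4.8  6.7] [ 1.09  0.53 -0.09] 0.0112
81 [-3.4  6.   5.7] [1.13 0.48 0.34] 0.011
83 [-3.   5.6  6.5] [1.3  0.44 0.79] 0.0113
12.05 [-0.4   0.56  1.67  0.    0.92  2.55]
```

View pics/g1.png

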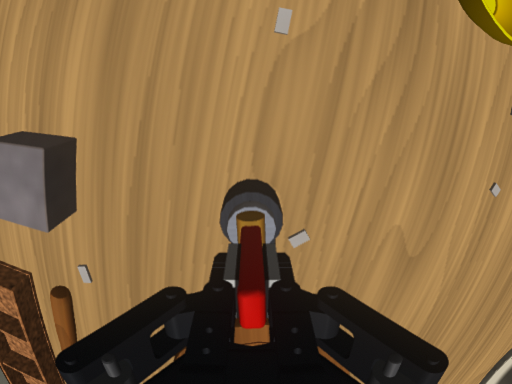

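```bash
python3 - <<'E'
from h import *
X,Y=.606,-.2533
bot.reach([X,Y,.1028],down(3.7-81));bot.dwell(.1)
o=get_obs();print(o["ft_torque"].round(2))
hand.move_gripper(.05)
bot.servo_line([X,Y,.185],velocity=.12)
c=vision.read_camera("top");cv2.imwrite("pics/t1.png",c["frame"][:,:,::-1])
a=np.radians(-166);f=np.r_[np.cos(a),np.sin(a),0];z=np.r_[0,0,1];P=np.r_[X,Y,.057]
q=down(-76)
s=P-.045*f
bot.servo_line([s[0],s[1],.185],q)
hand.move_gripper(0.0)
def tcp(t,r=.055,w=.014):
    u=np.sin(t)*f+np.cos(t)*z;n=-np.cos(t)*f+np.sin(t)*z
    return P+r*u+.006*n-w*f+.017*z
t0=tcp(0)
bot.servo_line([s[0],s[1],t0[2]],velocity=.12)
c=vision.read_camera("wrist");cv2.imwrite("pics/w3.png",c["frame"][:,:,::-1])
print("base",get_obs()["wrist_force"].round(1),get_obs()["gripper_width"])
for d in (0,10,20,30):
    bot.servo_line(tcp(np.radians(d)),velocity=.06)
    print(d,get_obs()["wrist_force"].round(1),get_obs()["ft_torque"].round(2))
c=vision.read_camera("wrist");cv2.imwrite("pics/w4.png",c["frame"][:,:,::-1])
cv2.imwrite("pics/c3.png",np.hstack([cv2.resize(cv2.imread(f"pics/w{i}.png"),(400,300)) for i in (3,4)]))
print(get_obs()["time_s"])
E
```

```text
[1.17 0.54 0.36]
base [0.6 0.5 0.3] 9.82681321356487e-05
0 [-0.3 -0.  -0.7] [-0.03 -0.01  0.02]
10 [ 0.2 -0.2  0.5] [-0.05  0.02  0.01]
20 [0.2 0.4 0.3] [-0.    0.02  0.03]
30 [ 0.5 -0.2  0.2] [ 0.01 -0.03 -0.05]
16.975
```

View pics/c3.png

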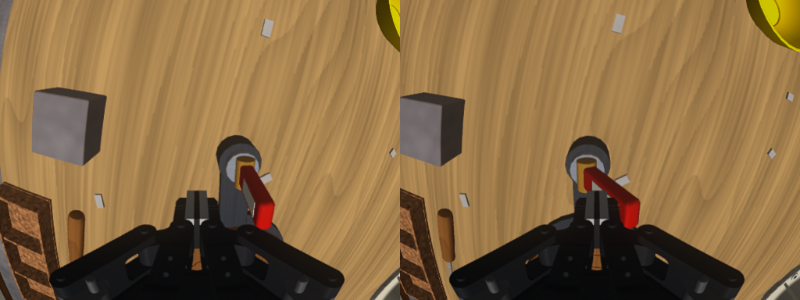

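```bash
python3 - <<'E'
from h import *
X,Y=.606,-.2533
a=np.radians(-166);f=np.r_[np.cos(a),np.sin(a),0];z=np.r_[0,0,1];P=np.r_[X,Y,.057]
def tcp(t,r=.055,w=.010):
    u=np.sin(t)*f+np.cos(t)*z;n=-np.cos(t)*f+np.sin(t)*z
    return P+r*u+.006*n-w*f+.017*z
for d in list(range(35,90,8))+[88,90,91,92,93,94]:
    bot.servo_line(tcp(np.radians(d)),velocity=.06)
    F=get_obs()["wrist_force"];print(d,F.round(1),get_obs()["position"].round(4))
    if F[2]>15:break
c=vision.read_camera("wrist");cv2.imwrite("pics/w5.png",c["frame"][:,:,::-1])
p=get_obs()["position"];bot.servo_line([p[0],p[1],.24],velocity=.12)
c=vision.read_camera("wrist");cv2.imwrite("pics/w6.png",c["frame"][:,:,::-1])
cv2.imwrite("pics/c4.png",np.hstack([cv2.resize(cv2.imread(f"pics/w{i}.png"),(400,300)) for i in (5,6)]))
print(get_obs()["time_s"])
E
```

```text
35 [-0.4  0.4  0.2] [ 0.5893 -0.2574  0.1223]
43 [-0.7  0.2 -0.1] [ 0.583  -0.2589  0.118 ]
51 [-0.6  0.4 -0.1] [ 0.5773 -0.2603  0.1128]
59 [ 0.6 -0.3 -0.1] [ 0.5724 -0.2615  0.107 ]
67 [ 0.6 -0.6 -1.1] [ 0.5683 -0.2625  0.1005]
75 [-0.2  0.1 -0. ] [ 0.5652 -0.2633  0.0935]
83 [-0.   0.7 -0.1] [ 0.563  -0.2638  0.0861]
88 [-0.4 -0.5  0.2] [ 0.5623 -0.264   0.0815]
90 [ 0.3 -0.8  0.6] [ 0.5624 -0.2642  0.08  ]
91 [-2.1  0.4  5.2] [ 0.5623 -0.2643  0.0795]
92 [-2.2  1.2  9.8] [ 0.5622 -0.2644  0.079 ]
93 [-4.5  0.9 13.5] [ 0.5622 -0.2645  0.0785]
94 [-6.5  1.7 18.7] [ 0.5621 -0.2646  0.0779]
22.0333
```

View pics/c4.png

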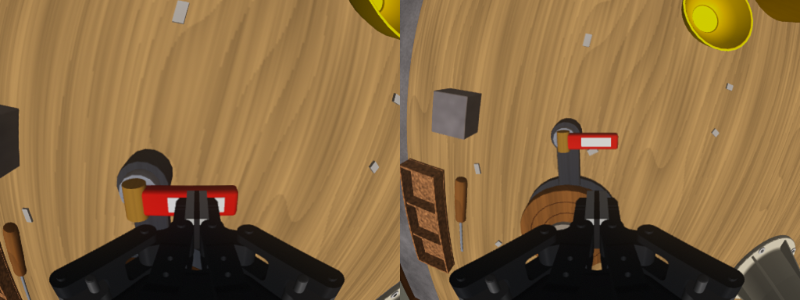

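```bash
python3 - <<'E'
from h import *
c=vision.read_camera("wrist");f=c["frame"].astype(int)
m=((f[...,0]>120)&(f[...,1]<70)&(f[...,2]<70)).astype(np.uint8)
n,l,s,_=cv2.connectedComponentsWithStats(m);k=1+s[1:,4].argmax()
p=np.argwhere(l==k)[:,::-1];W=np.array([at("wrist",c,x,.063) for x in p])[:,:2]
(r)=cv2.minAreaRect(W.astype(np.float32)*1000);b=cv2.boxPoints(r);e=[b[1]-b[0],b[2]-b[1]];e=max(e,key=np.linalg.norm)
print(r,np.degrees(np.arctan2(e[1],e[0])))
t=vision.read_camera("top")["frame"];a=cv2.imread("pics/top0.png")[:,:,::-1]
d=cv2.absdiff(t,a).max(2)
for nm,(y0,y1,x0,x1) in dict(bust=(150,225,255,330),blue=(145,190,160,200)).items():print(nm,(d[y0:y1,x0:x1]>40).sum())
cv2.imwrite("pics/c5.png",cv2.resize(t[130:240,140:400,::-1],None,fx=3,fy=3))
E
```

```text
((566.7067260742188, -262.4313659667969), (67.67274475097656, 20.937150955200195), 13.867134094238281) 13.867118
bust 0
blue 0
```

View pics/c5.png

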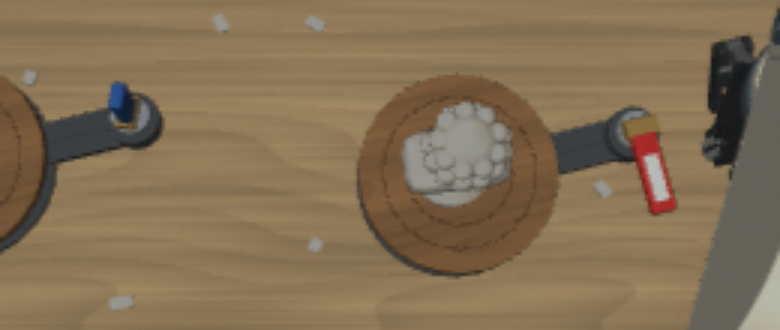

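```bash
python3 -c "
from workcell import *
hand_in();print(get_obs()['time_s'])"
```

```text
the job is handed in; nothing more can be done
the job is handed in; nothing more can be done
```

The red-levered bolt is screwed in until snug and its lever is folded flat. I handed the job in at about 22 s of the 50 s limit; it gave no verdict.

- **Bolt:** I pinched the standing lever and turned it clockwise. It met a hard stop at about 80°, where the torque jumped by about 0.9 N m. I then let go and lifted clear.
- **Lever:** I pushed the striped back face over with closed fingertips and pressed it onto its stop with about 19 N. The pushing force was too small to show on the wrist sensor, so the pictures and the firm stop at the end are what show it folded.
- **Last checks:** The lever lies at 193.9° in the world frame, against about 194.7° estimated for the turntable's -x, so the bolt stayed snug through the fold. In the top camera, no pixels around the bust or the blue lever changed beyond the threshold from the first picture. The gripper was raised clear of everything, and none of the checks failed or disagreed.

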